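# Fit the filler nozzle and hold the valve block in the jig corner

## Task

Take the bare-metal silver nozzle out of the white rack and push it fully home into the bore on top of the blue valve block, collar down on the block, while the block still stands away from the corner of the jig. Then press the block into the corner so that it sits flat on the jig plate, flush and firmly against both aluminium fences at once, and finish while the gripper is still holding it pressed there; do not let go. Leave the other two nozzles in the rack and the things lying around where they are.

Things in the scene. Friction and masses are not known exactly. Their poses are not given: they have to be found in the camera images.
- nozzle_steel: the nozzle to fit: bare silver-coloured metal, 57 mm long, standing upright in one of the three rack holes (which one changes). Round: 16 mm diameter shank 30 mm long with a chamfered foot, then a black-topped 25 mm collar 3 mm thick, then a 16 mm diameter upper part 24 mm long by which it can be gripped. Origin: centre of the foot; z runs up along its axis (collar underside at z 30 mm, top at 57 mm). 0.06 kg. Its collar rests on the rack top at the start
- nozzle_brass: a brass-yellow nozzle of the same shape and size, in another rack hole; stays there. Origin: centre of its foot
- nozzle_black: a black plastic nozzle of the same shape and size, in another rack hole; stays there. Origin: centre of its foot
- rack: white plastic rack fixed to the table, 150 x 50 x 40 mm, origin at the centre of its underside; three 18 mm holes in a row along its x axis at x = -48, 0 and +48 mm, so a nozzle is best gripped with the jaws closing along the rack's y axis
- valve_block: loose blue machined block 64 x 46 x 44 mm (x, y, z), about 0.35 kg, origin at the centre of its underside, standing on the jig plate some 30 to 75 mm clear of each fence, turned a little relative to the jig. Vertical 18 mm blind bore, 36 mm deep with a chamfered mouth, at the centre of its top. It can be gripped across its 46 mm (along its y) above the fences
- bore_mouth (a point): centre of the bore's mouth at the block's top face, 44 mm above the block's underside; moves with the block
- bore_seat (a point): point on the bore's axis 30 mm below the mouth, where the nozzle's foot is when its collar is down on the block
- jig: dark steel plate 170 x 150 x 10 mm (x, y, z) fixed to the table, origin at the centre of its underside. Two fences on it form a corner at its +x, -y corner. Plate, fences and block are smooth (friction about 0.2), but a block dragged by a high grip may tip. In the corner and square, the block's origin is at x = +28, y = -27, z = +10 mm in the jig frame
- far_fence: aluminium fence along the jig's y at its far (+x) side, 18 mm thick, 125 mm long, standing 12 mm above the plate (top 22 mm above the table). Origin: centre of the lower edge of its face towards the block, at x = +60 mm, y = +12.5 mm in the jig frame; the block's +x face bears on it
- right_fence: aluminium fence along the jig's x at its right (-y) side, 18 mm thick, 145 mm long, standing 12 mm above the plate. Origin: centre of the lower edge of its face towards the block, at x = -12.5 mm, y = -50 mm in the jig frame; the block's -y face bears on it
- thread_tape: white roll of thread tape 54 mm across, 15 mm high, a bystander; origin at the centre of its underside
- ball_valve: brass ball valve with a red lever, 92 mm long, a bystander; origin at the middle of its underside
- parts_case: flat grey assortment case 126 x 99 x 34 mm, a bystander; origin at the centre of its underside
- pliers: red-handled pliers 178 mm long lying flat, a bystander; origin at the middle of their underside

How it is judged (in metres and radians):
On the way, in this order (a step that is already met when the one before it is completed fails the run):
1. the silver nozzle is lifted out of the rack, its foot more than 55 mm above the table (height (world z) of nozzle_steel above 0.055 m), for 0.1 s.
2. the silver nozzle is fully home in the block's bore (foot within 4 mm of the seat), while the block is still more than 3 mm off its place in the corner along x or y (distance between nozzle_steel and bore_seat below 0.004 m and (x of valve_block in the frame of jig below 0.025 m or y of valve_block in the frame of jig above -0.024 m)), for 0.2 s.
At the end, for the whole second after the job is handed in: fingers touch the block (over 2 N), which rests flat on the plate (2.5 mm), upright and square to the jig (2 degrees), within 2 mm of its place in the corner, still, pressing each fence with over 2 N; the silver nozzle is home in it (foot within 4 mm of the seat) (distance between nozzle_steel and bore_seat below 0.004 m and contact force between valve_block and far_fence above 2 N and contact force between valve_block and right_fence above 2 N and contact force between the fingers and valve_block above 2 N and angle between the x axis of valve_block and the x axis of jig, either way round below 0.035 rad and angle between valve_block's own z axis and vertical below 0.035 rad and x of valve_block in the frame of jig between 0.026 and 0.0305 m and y of valve_block in the frame of jig between -0.0295 and -0.025 m and z of valve_block in the frame of jig below 0.0125 m and linear speed of valve_block below 0.01 m/s); the arm keeps its last pose, push and grip.
It fails at once if another nozzle is moved more than 25 mm (distance of any of nozzle_brass, nozzle_black from where it was at the start of the episode above 0.025 m).
It fails at once if a bystander is moved more than 30 mm (distance of any of thread_tape, ball_valve, parts_case, pliers from where it was at the start of the episode above 0.03 m).
It also fails if it takes over 72 s, if anything falls off the work surface, if the arm or the gripper's body presses on something with over 40 N, if the wrist force passes 120 N, or if a joint passes its speed limit or range.

## Robot

A 6-joint arm with a two-finger parallel gripper is mounted at the origin on a cart in front of the work surface, level with it; the furniture and walls round the work are solid. World frame = base frame: x ahead of the robot, y to its left, z up, the work surface at z = 0. Lengths are in mm, angles in rad, forces in N, time in s.
With the tool pointing down it reaches from about 275 to 1000 mm from the base axis. Payload 8.4 kg.
Tool frame: the origin (TCP) lies at the very end of the fingers, on their centre line; the grasp point (between the pads) lies 19 mm behind it; z points along the fingers, y is the direction in which the jaws open and shut (so a half turn about z gives the same grasp; the last joint's range is limited). The gripper opens to 85 mm and grips with 20 to 120 N. Pads are 22 mm wide; open, the fingers measure 114 mm over their backs; the gripper's body (76 mm by 85 mm) begins 54 mm behind the grasp point. The pads swing forward as they close: fully open they stand 13 mm farther back than shut.
Start: joints at [1.138, 0.353, 1.633, -0, 1.155, -0.002], TCP at [260.997, 567.898, 209.181] pointing down, gripper open.
Joint ranges: [-2.63, 2.63], [-0.92, 2.1], [0.06, 2.66], [-1.3, 4.44], [0, 2.69], [-3.02, 3.02]. Speed limits (rad/s): [2.22, 2.22, 2.79, 3.14, 3.14, 3.14].

## Interface

Orientations are given as a rotation vector (axis times angle).
In Python, from bench import ctrl gives the robot as it stands. The module is installed in compiled form; this text tells all that it offers.
- The arm moves only by the shell command python3 -m handwheel 'ROWS' [FORCE]. ROWS is JSON, a list of rows, each a list of 3 entries, a list of its own where there are three numbers: the turn, a rotation vector about the tool's x, y, z in rad, then the shift along the tool's x, y, z in m, then the closure, from 0 (fully open) to 1 (shut). A call has 1 to 12 rows; each row is the pose to reach, as a shift and turn from the pose commanded when the call began, along the tool's axes at that moment; what a row does not reach only later rows make up. A row lasts 1/12 s, in which the tool goes at most 41.7 mm and 7.16 degrees, less where a joint would pass 70% of its speed; a pose out of reach is approached as far as the arm can. A call with a gripper value outside its range is refused whole. The fingers move at their own pace and stop on an object; FORCE is the grip in N (left out, the last holds). Time passes only in rows, so rows that repeat a pose let the fingers close. It gives the time, the measured TCP pose, the force and the opening at its end, in the units of the state.
- ctrl.read_state(): the state, without advancing time (a new reading comes with each control period).
- ctrl.snapshot(name): name is "scene" or "top"; returns the picture (384x512x3 uint8, blue, green, red); there is no depth.
- ctrl.camera_info(name): a dict with "K" (3x3 intrinsics, pixels), "world_to_cam" (4x4, takes a point from world to camera coordinates). Camera axes: x right, y up, looking along -z (the intrinsics and any distortion apply to the point x, -y, -z); pixel columns grow to the right and rows downward; lengths in mm; the calibration is good to about 2 mm. A picture is of the moment at which its call begins. camera_info takes no time and is no camera call.
- ctrl.close_job(): hands the job in, once; it reports no verdict.
The state is a dict: "time": time; "joints": joint angles; "joint_vel": joint speeds; "joint_torque": joint torques, N m; "position": TCP position; "eef_rot": TCP orientation; "contact_force": force on the tool from outside, world axes, zero at the start; "ft_torque": the same for the moment, N m; "grip_width": finger opening in mm.
Only numpy, scipy, OpenCV 4.12 (cv2) and the standard library are available. Lean on these libraries where they do the work, as an engineer would, in place of code of your own. Each camera call takes 0.05 s, during which the arm holds its last target. There are 200 camera calls.

## Working session

There is one attempt and no reset: what is moved stays moved. The work goes in short steps, Python scripts to look and compute and a shell command to move; the robot and the scene stay as the last step left them, time stands still between calls to the robot, and variables do not carry over. Pictures are saved under pics/ and viewed, about 8 in all and at most 12, crops included, and the job is handed in when it is done.

```bash
mkdir -p pics
python3 - <<'E'
from bench import ctrl
import cv2,numpy as np
np.set_printoptions(suppress=True,precision=3)
for n in("scene","top"):
    im=ctrl.snapshot(n); cv2.imwrite(f"pics/{n}0.png",im)
    c=ctrl.camera_info(n); print(n,c)
print(ctrl.read_state())
E
```

```text
scene {'K': array([[466.617,   0.   , 250.374],
       [  0.   , 466.617, 188.6  ],
       [  0.   ,   0.   ,   1.   ]]), 'world_to_cam': array([[   0.571,   -0.821,   -0.019, -363.104],
       [   0.522,    0.345,    0.78 , -336.346],
       [  -0.633,   -0.455,    0.626, -763.289],
       [   0.   ,    0.   ,    0.   ,    1.   ]])}
top {'K': array([[372.791,   0.   , 255.103],
       [  0.   , 372.791, 197.823],
       [  0.   ,   0.   ,   1.   ]]), 'world_to_cam': array([[   0.014,   -1.   ,   -0.026,  -12.814],
       [   0.987,    0.01 ,    0.162, -624.389],
       [  -0.161,   -0.028,    0.987, -929.78 ],
       [   0.   ,    0.   ,    0.   ,    1.   ]])}
{'time': 0.1, 'joints': array([ 1.138,  0.354,  1.634,  0.   ,  1.155, -0.002]), 'joint_vel': array([-0.   , -0.002, -0.001, -0.   , -0.   ,  0.002]), 'joint_torque': array([ -0.001, -60.635, -34.282,  -0.   ,   0.004,   0.   ]), 'position': array([260.783, 567.483, 208.528]), 'eef_rot': array([-0.671, -3.069,  0.002]), 'contact_force': array([0.863, 0.279, 0.341]), 'ft_torque': array([-0.022, -0.034, -0.014]), 'grip_width': 85.54400567511865}
```

View pics/scene0.png

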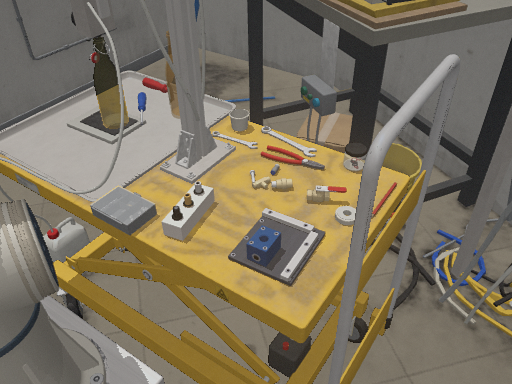

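View pics/top0.png

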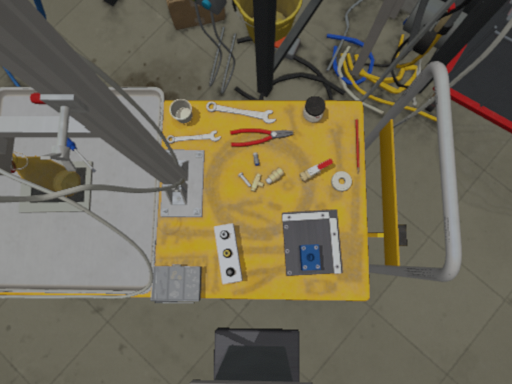

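The silver nozzle is in the rack hole farthest from the robot (top image ~(224,235), scene ~(198,186)). The jig corner is at the far right, with the block at about (311,258). A grey pole stands near top (182,184). I'll zoom in for accurate pixels.

```bash
cat > h.py <<'E'
import numpy as np,cv2
from bench import ctrl
np.set_printoptions(suppress=True,precision=2)
def cam(n):
    c=ctrl.camera_info(n); return np.array(c["K"]),np.array(c["world_to_cam"])
def proj(n,P):
    K,T=cam(n); P=np.atleast_2d(P); q=P@T[:3,:3].T+T[:3,3]; q=q*[1,-1,-1]; q=q@K.T; return q[:,:2]/q[:,2:]
def onz(n,uv,z):
    K,T=cam(n); R=T[:3,:3]; o=-R.T@T[:3,3]
    d=(np.linalg.inv(K)@[uv[0],uv[1],1])*[1,-1,-1]; d=R.T@d
    return o+d*(z-o[2])/d[2]
def crop(src,dst,x,y,w,h,s):
    im=cv2.imread(src) if isinstance(src,str) else src
    cv2.imwrite(dst,cv2.resize(im[y:y+h,x:x+w],None,fx=s,fy=s,interpolation=cv2.INTER_CUBIC))
E
python3 - <<'E'
from h import *
a=cv2.imread("pics/top0.png")[200:300,205:355]; b=cv2.imread("pics/scene0.png")[175:285,155:335]
A=cv2.resize(a,(750,500),interpolation=cv2.INTER_CUBIC);cv2.imwrite("pics/c1.png",A)
cv2.imwrite("pics/c2.png",cv2.resize(b,(792,484),interpolation=cv2.INTER_CUBIC))
for nm,p,z in(("pole",(183,185),0),("pole base TL",(165,152),0),("pole base BR",(203,216),0),("silver",(224.5,235),43),("brass",(227.5,253),43),("black",(231,271.5),43),("block",(311,257.5),54),("tape",(342,181),15)): print(nm,onz("top",p,z))
for nm,p,z in(("silver",(198,186),60),("block",(263,239),54)): print(nm,onz("scene",p,z))
print(proj("top",[[0,0,0],[261,568,209]]))
E
```

```text
pole [667.16 198.29   0.  ]
pole base TL [762.27 254.07  -0.  ]
pole base BR [580.63 138.92   0.  ]
silver [526.52  73.43  43.  ]
brass [480.09  64.37  43.  ]
black [433.16  54.13  43.  ]
block [ 471.5 -149.9   54. ]
tape [ 679.16 -241.08   15.  ]
silver [521.46  67.8   60.  ]
block [ 465.78 -151.02   54.  ]
[[249.97 448.17]
 [-22.69 354.11]]
```

View pics/c1.png

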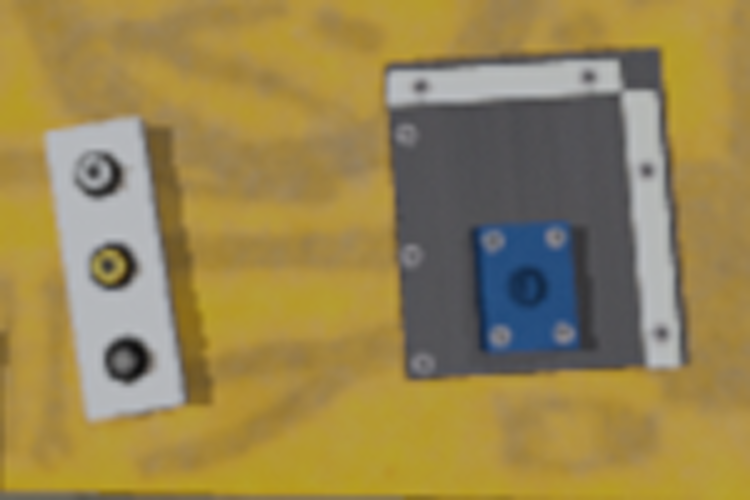

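View pics/c2.png

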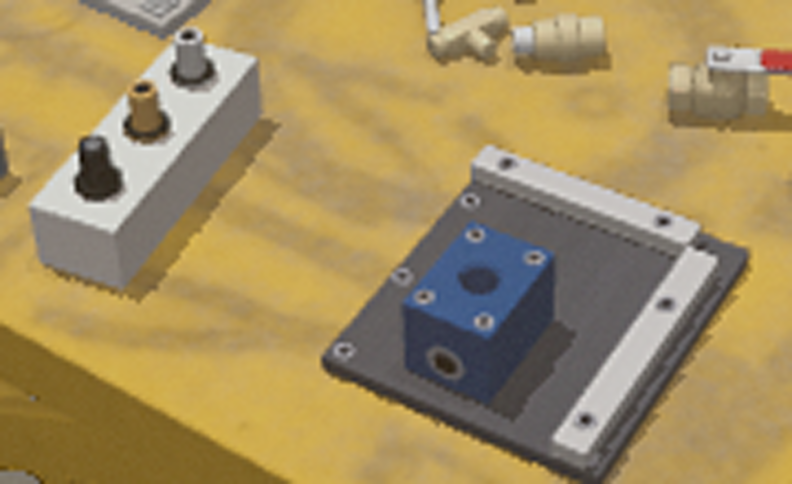

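The crops give the corners of the block top, rack top, plate and fences in both views. I'll fit planar poses jointly.

```bash
cat > fit.py <<'E'
from h import *
from scipy.optimize import least_squares
def T(p): p=np.array(p,float); return (p+.5)/5-.5+[205,200]
def S(p): p=np.array(p,float); return (p+.5)/4.4-.5+[155,175]
def fit(obs,x0,cams=("top","scene")):
    def r(q):
        c,s=np.cos(q[2]),np.sin(q[2]); R=np.array([[c,-s],[s,c]]); o=[]
        for n,uv,m in obs:
            if n in cams:
                w=np.append(R@m[:2]+q[:2],m[2]); o.append((proj(n,w)[0]-uv))
        return np.ravel(o)
    f=least_squares(r,x0,x_scale=[10,10,.1]); return f.x,np.sqrt(np.mean(f.fun**2))
def O(t,s): return [("top",T(p),np.array(m,float)) for p,m in t]+[("scene",S(p),np.array(m,float)) for p,m in s]
# frames: x away (image up in top), y left
rack=O([((45,132),(75,25,40)),((140,117),(75,-25,40)),((187,402),(-75,-25,40)),((88,420),(-75,25,40))],
       [((30,210),(-75,25,40)),((118,235),(-75,-25,40)),((260,60),(75,-25,40))])
block=O([((475,229),(32,23,54)),((570,222),(32,-23,54)),((579,348),(-32,-23,54)),((486,352),(-32,23,54)),((527,287),(0,0,54))],
       [((473,225),(32,23,54)),((553,255),(32,-23,54)),((492,335),(-32,-23,54)),((405,300),(-32,23,54)),((478,280),(0,0,54))])
jig=O([((660,48),(85,-75,10)),((687,366),(-85,-75,10)),((407,378),(-85,75,10)),((622,93),(60,-50,22)),((388,106),(60,75,22)),((648,367),(-85,-50,22))],
      [((325,362),(-85,75,10)),((747,245),(85,-75,10)),((597,480),(-85,-75,10)),((553,440),(-85,-50,22)),((472,165),(60,75,22))])
sil=O([((97,172),(0,0,67)),((99,174),(0,0,43))],[((190,36),(0,0,67)),((192,77),(0,0,42))])
if __name__=="__main__":
    for nm,o,x0 in(("rack",rack,[480,64,.2]),("block",block,[470,-150,0]),("jig",jig,[500,-150,0])):
        for c in(("top","scene"),("top",),("scene",)): 
            q,e=fit(o,x0,c); print(nm,c,q,e)
            if nm=="rack":print("  silver hole",q[0]+48*np.cos(q[2]),q[1]+48*np.sin(q[2]))
            if nm=="jig": c_,s_=np.cos(q[2]),np.sin(q[2]); print("  target",q[0]+28*c_+27*s_,q[1]+28*s_-27*c_)
    for c in(("top","scene"),("top",),("scene",)): print("sil",c,fit(sil,[520,70,0],c))
E
python3 fit.py
```

```text
rack ('top', 'scene') [479.19  63.06   0.19] 0.817149962471794
  silver hole 526.3549255117453 71.9640727292002
rack ('top',) [480.69  64.57   0.18] 0.20023275602988774
  silver hole 527.8855924314753 73.30940990376516
rack ('scene',) [475.8   59.59   0.19] 0.1694143772777502
  silver hole 522.9576350959009 68.52552897940922
block ('top', 'scene') [ 471.41 -148.91    0.07] 0.7483411648311629
block ('top',) [ 472.57 -147.56    0.07] 0.3130116607371279
block ('scene',) [ 469.65 -150.45    0.07] 0.6606165871933385
jig ('top', 'scene') [ 511.57 -158.36    0.08] 0.8851526479415315
  target 541.5351998564838 -183.1667662412778
jig ('top',) [ 513.19 -157.04    0.07] 0.3013346448442355
  target 542.9417699900413 -182.1024923210828
jig ('scene',) [ 509.23 -159.96    0.08] 0.8107524799025899
  target 539.3196895066084 -184.61533755212474
sil ('top', 'scene') (array([525.89,  71.85,   0.  ]), np.float64(0.80822252820301))
sil ('top',) (array([527.81,  72.93,   0.  ]), np.float64(0.22459729990761051))
sil ('scene',) (array([522.26,  69.02,   0.  ]), np.float64(0.3843581236001459))
```

```bash
cat >> h.py <<'E'
from scipy.spatial.transform import Rotation as Ro
def tgt(pos,ang=None,s=None):
    s=s or ctrl.read_state(); R=Ro.from_rotvec(s["eef_rot"]); 
    y=R.as_matrix()[:,1]; a=np.arctan2(y[1],y[0])
    if ang is None: ang=a
    ang=a+(ang-a+np.pi/2)%np.pi-np.pi/2
    G=Ro.from_matrix(np.c_[[np.sin(ang),-np.cos(ang),0],[np.cos(ang),np.sin(ang),0],[0,0,-1]])
    print("yaw",a,"turn",np.round((R.inv()*G).as_rotvec(),4),"shift",np.round(R.inv().apply(np.array(pos)-s["position"])/1000,4))
E
python3 - <<'E'
from h import *
tgt([330,300,240],1.756); tgt([525.5,71.5,140],1.756)
print(proj("scene",[[667,198,0],[667,198,300]]),proj("top",[[667,198,300]]))
E
```

```text
Traceback (most recent call last):
  File "h.py", line 21, in tgt
    G=Ro.from_matrix(np.c_[[np.sin(ang),-np.cos(ang),0],[np.cos(ang),np.sin(ang),0],[0,0,-1]])
  File "scipy/spatial/transform/_rotation.pyx", line 1143, in scipy.spatial.transform._rotation.Rotation.from_matrix
ValueError: Non-positive determinant (left-handed or null coordinate frame) in rotation matrix 0: [[ 0.98 -0.18  0.  ]
 [ 0.18  0.98  0.  ]
 [ 0.    0.   -1.  ]].
```

```bash
sed -i 's/\[np.sin(ang),-np.cos(ang),0\]/[-np.sin(ang),np.cos(ang),0]/' h.py
python3 - <<'E'
from h import *
tgt([330,300,240],1.756); tgt([525.5,71.5,140],1.756)
print(proj("scene",[[667,198,0],[667,198,300]]),proj("top",[[667,198,300]]))
E
```

```text
yaw 1.1400313322040891 turn [-0.   -0.   -0.62] shift [-0.17 -0.21 -0.03]
yaw 1.1400313322040891 turn [-0.   -0.   -0.62] shift [-0.45 -0.34  0.07]
[[197.51 159.28]
 [185.94  53.9 ]] [[150.69 155.8 ]]
```

```bash
sed -i 's/precision=2/precision=4/' h.py
python3 -c "
from h import *
tgt([330,300,240],1.756); tgt([525.5,71.5,140],1.756)"
```

```text
yaw 1.1400313322040891 turn [-0.0012 -0.0004 -0.616 ] shift [-0.1746 -0.2142 -0.0312]
yaw 1.1400313322040891 turn [-0.0012 -0.0004 -0.616 ] shift [-0.4476 -0.34    0.069 ]
```

```bash
python3 -m handwheel '[[[0,0,-0.1],[-0.025,-0.03,-0.005],0],[[0,0,-0.2],[-0.05,-0.06,-0.01],0],[[0,0,-0.3],[-0.075,-0.09,-0.015],0],[[0,0,-0.4],[-0.1,-0.12,-0.02],0],[[0,0,-0.5],[-0.125,-0.153,-0.025],0],[[0,0,-0.6],[-0.15,-0.183,-0.03],0],[[0,0,-0.616],[-0.1746,-0.2142,-0.031],0],[[0,0,-0.616],[-0.205,-0.228,-0.025],0],[[0,0,-0.616],[-0.235,-0.242,-0.015],0],[[0,0,-0.616],[-0.265,-0.256,-0.005],0],[[0,0,-0.616],[-0.295,-0.27,0.005],0],[[0,0,-0.616],[-0.325,-0.284,0.01],0]]' 40
python3 -c "
from h import *
tgt([525.5,71.5,130],1.756)"
```

```text
time: 1.1
position: [437.8, 172.4, 198.1]
eef_rot: [0.29, -3.127, 0.001]
contact_force: [-0.0, 0.2, 0.2]
grip_width: 85.3
yaw 1.7559627066556855 turn [-0.0002 -0.0013 -0.    ] shift [-0.0677 -0.1153  0.068 ]
```

```bash
python3 -m handwheel '[[[0,0,0],[-0.017,-0.029,0.01],0],[[0,0,0],[-0.034,-0.058,0.025],0],[[0,0,0],[-0.051,-0.087,0.04],0],[[0,0,0],[-0.0677,-0.1153,0.06],0],[[0,0,0],[-0.0677,-0.1153,0.068],0],[[0,0,0],[-0.0677,-0.1153,0.068],0]]'
python3 - <<'E'
from h import *
a=ctrl.snapshot("top")[195:295,185:275]; b=ctrl.snapshot("scene")[120:220,150:250]
A=cv2.resize(a,None,fx=4,fy=4,interpolation=2);B=cv2.resize(b,None,fx=4,fy=4,interpolation=2)
cv2.imwrite("pics/c3.png",np.hstack([A,B]))
s=ctrl.read_state();print(s["position"],proj("top",s["position"]),proj("scene",s["position"]))
tgt([525.5,71.5,46],1.756)
E
```

```text
time: 1.6
position: [524.5, 71.8, 128.8]
eef_rot: [0.286, -3.124, 0.0]
contact_force: [0.2, 0.2, 0.2]
grip_width: 85.3
[524.5974  73.4774 130.8832] [[220.5133 233.4744]] [[194.1283 159.6631]]
yaw 1.7555412178281506 turn [ 0.0004 -0.0017 -0.0005] shift [-0.0007 -0.0021  0.0849]
```

View pics/c3.png

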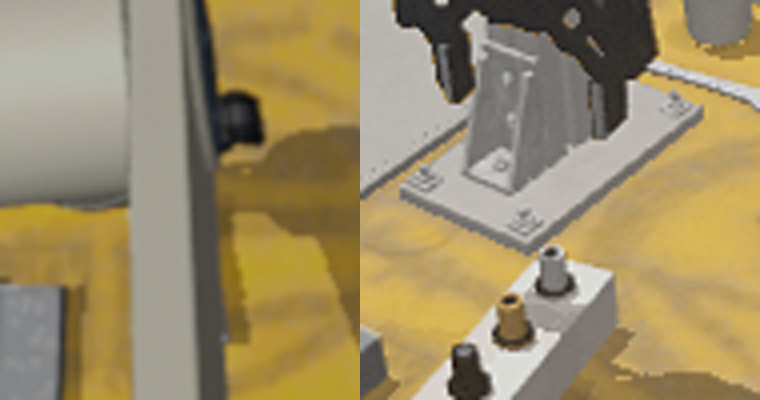

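```bash
python3 -m handwheel '[[[0,0,0],[0,0,0.03],0],[[0,0,0],[0,0,0.055],0],[[0,0,0],[0,0,0.07],0],[[0,0,0],[0,0,0.08],0],[[0,0,0],[0,0,0.083],0],[[0,0,0],[0,0,0.083],0],[[0,0,0],[0,0,0.083],0.5],[[0,0,0],[0,0,0.083],0.8],[[0,0,0],[0,0,0.083],1],[[0,0,0],[0,0,0.083],1],[[0,0,0],[0,0,0.083],1],[[0,0,0],[0,0,0.083],1]]' 40
python3 -m handwheel '[[[0,0,0],[0,0,0],1],[[0,0,0],[0,0,0],1],[[0,0,0],[0,0,0],1],[[0,0,0],[0,0,0],1],[[0,0,0],[0,0,0],1],[[0,0,0],[0,0,0],1]]' 40
```

```text
time: 2.7
position: [525.6, 73.2, 48.5]
eef_rot: [-0.29, 3.128, 0.0]
contact_force: [0.8, 0.3, -0.4]
grip_width: 12.3
time: 3.2
position: [525.5, 73.2, 48.2]
eef_rot: [0.29, -3.128, 0.0]
contact_force: [-0.0, 0.5, 0.2]
grip_width: -0.2
```

Run:
```python
from h import *
b=ctrl.snapshot("scene")[120:220,140:250]
cv2.imwrite("pics/c4.png",cv2.resize(b,None,fx=5,fy=5,interpolation=2))
s=ctrl.read_state();print(s["position"],s["joints"],proj("scene",s["position"]))
```

```text
[525.4392  73.2716  48.1367] [ 0.1357  0.4229  1.9605 -0.      0.7583 -1.6203] [[197.7449 188.2734]]
```

View pics/c4.png

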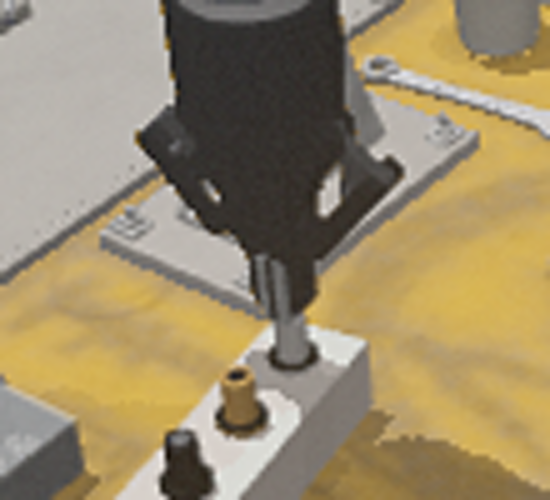

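Run:
```python
from h import *
b=ctrl.snapshot("scene")[165:205,175:225]
a=ctrl.snapshot("top")[210:260,205:255]
cv2.imwrite("pics/c5.png",np.hstack([cv2.resize(b,(500,400),interpolation=0),cv2.resize(a,(300,400),interpolation=0)]))
y=np.array([-.184,.983,0]);x=np.array([.983,.184,0])
P=np.array([524.6,73.5,130.9])
for d in(43,57):
  for h in(0,13): print(d,h,proj("scene",[P+d*y+[0,0,h]-11*x,P-d*y+[0,0,h]-11*x]).ravel())
P=np.array([525.5,73.2,48.2]); print(proj("scene",[P,P+11*x,P-11*x,P+[0,0,19],[525.5,73.2,67]]))
```

```text
43 0 [175.1043 158.0064 208.7015 166.6813]
43 13 [174.4081 153.2431 208.2545 161.854 ]
57 0 [169.8062 156.6384 214.3483 168.1393]
57 13 [169.072  151.8856 213.9446 163.3017]
[[197.7825 188.2495]
 [200.055  185.5785]
 [195.4776 190.9585]
 [197.0521 181.8869]
 [197.0599 181.9546]]
```

View pics/c5.png

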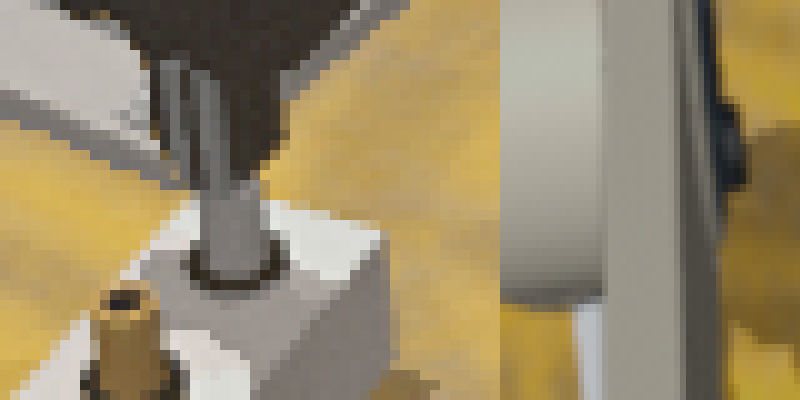

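The shut fingertips sit just above the nozzle's top. They hide its hole, with the tips at scene (197,184) against a projected TCP of (197.7,188). So the real tips are about 20 mm higher than the reported TCP. I'll open and go about 20 mm lower, watching the force.

```bash
python3 -m handwheel '[[[0,0,0],[0,0,0],0],[[0,0,0],[0,0,0],0],[[0,0,0],[0,0,0],0],[[0,0,0],[0,0,0],0],[[0,0,0],[0,0,0],0],[[0,0,0],[0,0,0],0],[[0,0,0],[0,0,0],0],[[0,0,0],[0,0,0.005],0],[[0,0,0],[0,0,0.01],0],[[0,0,0],[0,0,0.015],0],[[0,0,0],[0,0,0.02],0],[[0,0,0],[0,0,0.02],0]]' 40
python3 -m handwheel '[[[0,0,0],[0,0,0],0.3],[[0,0,0],[0,0,0],0.6],[[0,0,0],[0,0,0],1],[[0,0,0],[0,0,0],1],[[0,0,0],[0,0,0],1],[[0,0,0],[0,0,0],1],[[0,0,0],[0,0,0],1],[[0,0,0],[0,0,0],1],[[0,0,0],[0,0,0],1],[[0,0,0],[0,0,0],1],[[0,0,0],[0,0,0],1]]' 40
```

```text
time: 4.35
position: [524.6, 73.1, 26.9]
eef_rot: [0.29, -3.126, 0.0]
contact_force: [0.0, -0.4, 0.3]
grip_width: 85.2
time: 5.27
position: [525.7, 73.3, 28.5]
eef_rot: [-0.29, 3.128, 0.0]
contact_force: [-1.9, 0.3, 5.3]
grip_width: 14.1
```

```bash
python3 -m handwheel '[[[0,0,0],[0,0,0],1],[[0,0,0],[0,0,0],1],[[0,0,0],[0,0,0],1]]' 50
python3 -m handwheel '[[[0,0,0],[0,0,-0.01],1],[[0,0,0],[0,0,-0.02],1],[[0,0,0],[0,0,-0.03],1],[[0,0,0],[0,0,-0.045],1],[[0,0,0],[0,0,-0.06],1],[[0,0,0],[0,0,-0.075],1],[[0,0,0],[0,0,-0.085],1],[[0,0,0],[0,0,-0.085],1],[[0,0,0],[0,0,-0.085],1]]'
python3 - <<'E'
from h import *
b=ctrl.snapshot("scene")[110:230,140:260]
cv2.imwrite("pics/c6.png",cv2.resize(b,None,fx=5,fy=5,interpolation=2))
print(ctrl.read_state()["position"])
tgt([471,-149,140],1.64)
E
```

```text
time: 5.52
position: [525.7, 73.3, 28.5]
eef_rot: [-0.29, 3.128, 0.0]
contact_force: [-1.4, 0.7, 6.1]
grip_width: 13.5
time: 6.27
position: [525.9, 73.3, 113.9]
eef_rot: [-0.29, 3.127, 0.0]
contact_force: [-0.1, -0.2, -0.9]
grip_width: 13.7
[525.3054  73.2333 113.1305]
yaw 1.7560142393627882 turn [-0.      0.0001  0.116 ] shift [ 0.0943 -0.2084 -0.0269]
```

View pics/c6.png

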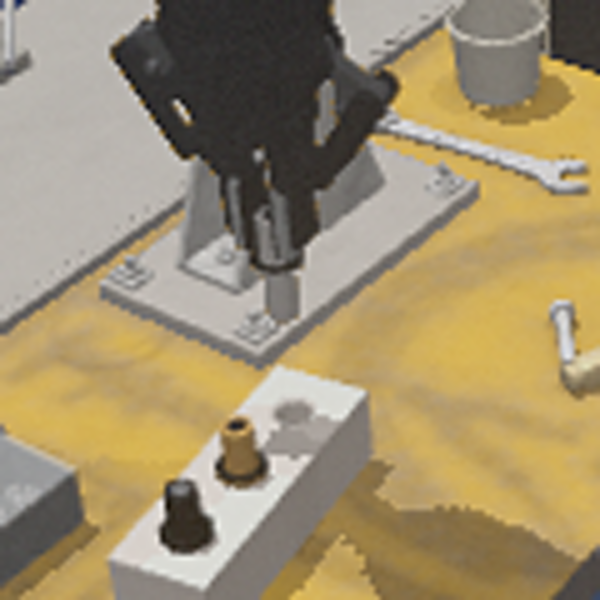

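The nozzle is gripped upright and clear of the rack; collar at crop (278,262), foot at (284,318). Foot z ≈ reported z − 18.5. Now I'll hover over the bore.

```bash
python3 -m handwheel '[[[0,0,0],[0.01,-0.022,0],1],[[0,0,0],[0.02,-0.046,0],1],[[0,0,0],[0.032,-0.07,0],1],[[0,0,0],[0.044,-0.095,0],1],[[0,0,0],[0.055,-0.12,0],1],[[0,0,0],[0.066,-0.145,0],1],[[0,0,0],[0.076,-0.17,0.005],1],[[0,0,0],[0.086,-0.19,0.012],1],[[0,0,0],[0.0934,-0.2063,0.02],1],[[0,0,0],[0.0934,-0.2063,0.028],1],[[0,0,0],[0.0934,-0.2063,0.028],1],[[0,0,0],[0.0934,-0.2063,0.028],1]]'
python3 - <<'E'
from h import *
b=ctrl.snapshot("scene")[185:285,215:315]
a=ctrl.snapshot("top")[220:290,280:350]
cv2.imwrite("pics/c7.png",np.hstack([cv2.resize(b,(400,400),interpolation=2),cv2.resize(a,(400,400),interpolation=2)]))
P=ctrl.read_state()["position"];print(P)
F=P-[0,0,18.5]; print("foot",proj("scene",F),proj("top",F))
E
```

```text
time: 7.32
position: [470.9, -146.1, 84.3]
eef_rot: [0.29, -3.126, -0.002]
contact_force: [0.1, 0.3, -0.8]
grip_width: 13.7
[ 471.8518 -145.8848   85.1121]
foot [[262.5384 231.8628]] [[310.0058 257.3172]]
```

View pics/c7.png

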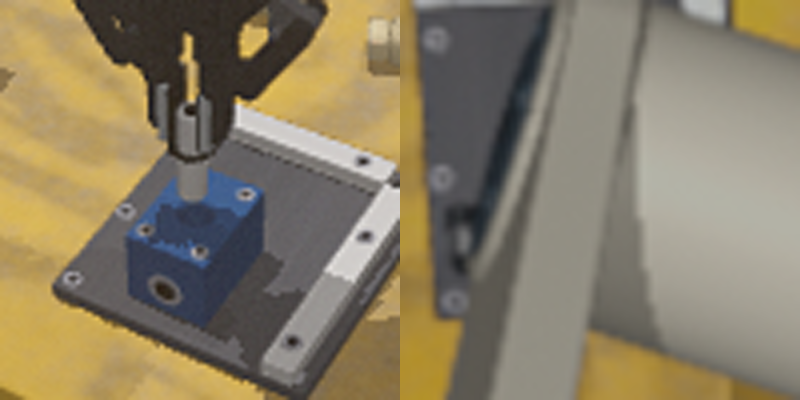

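Landing prediction from the scene view: foot at px (263.3,233.6) drops to about (263.7,238.6), and the mouth is at (263.6,238.6). They line up, so I'll go down gently.

```bash
python3 -m handwheel '[[[0,0,0],[0,0,0.004],1],[[0,0,0],[0,0,0.007],1],[[0,0,0],[0,0,0.01],1],[[0,0,0],[0,0,0.012],1],[[0,0,0],[0,0,0.013],1],[[0,0,0],[0,0,0.014],1],[[0,0,0],[0,0,0.015],1],[[0,0,0],[0,0,0.016],1],[[0,0,0],[0,0,0.016],1]]' 50
```

```text
time: 8.17
position: [471.6, -146.7, 69.1]
eef_rot: [0.29, -3.128, -0.0]
contact_force: [-0.6, -1.0, -1.5]
grip_width: 13.6
```

```bash
python3 -m handwheel '[[[0,0,0],[0,0,0.002],1],[[0,0,0],[0,0,0.004],1],[[0,0,0],[0,0,0.006],1],[[0,0,0],[0,0,0.008],1],[[0,0,0],[0,0,0.01],1],[[0,0,0],[0,0,0.01],1]]'
```

```text
time: 8.67
position: [471.4, -146.6, 58.7]
eef_rot: [0.29, -3.128, -0.0]
contact_force: [0.4, -0.1, -1.4]
grip_width: 13.2
```

```bash
python3 -m handwheel '[[[0,0,0],[0,0,0.003],1],[[0,0,0],[0,0,0.006],1],[[0,0,0],[0,0,0.009],1],[[0,0,0],[0,0,0.011],1],[[0,0,0],[0,0,0.013],1],[[0,0,0],[0,0,0.014],1],[[0,0,0],[0,0,0.015],1],[[0,0,0],[0,0,0.015],1]]'
python3 -m handwheel '[[[0,0,0],[0,0,0.0005],1],[[0,0,0],[0,0,0.001],1],[[0,0,0],[0,0,0.0015],1],[[0,0,0],[0,0,0.002],1],[[0,0,0],[0,0,0.002],1]]'
```

```text
time: 9.33
position: [471.6, -146.7, 44.0]
eef_rot: [0.29, -3.128, -0.0]
contact_force: [-0.0, -0.4, -0.8]
grip_width: 13.8
time: 9.75
position: [471.8, -146.8, 42.5]
eef_rot: [-0.291, 3.128, -0.0]
contact_force: [-1.2, 0.6, 4.4]
grip_width: 14.0
```

```bash
python3 -m handwheel '[[[0,0,0],[0,0,0.0005],1],[[0,0,0],[0,0,0.001],1],[[0,0,0],[0,0,0.001],1],[[0,0,0],[0,0,0.001],1]]'
python3 -m handwheel '[[[0,0,0],[0,0,0],0.9],[[0,0,0],[0,0,0],0.7],[[0,0,0],[0,0,0],0.4],[[0,0,0],[0,0,0],0],[[0,0,0],[0,0,0],0],[[0,0,0],[0,0,0],0],[[0,0,0],[0,0,0],0],[[0,0,0],[0,0,-0.02],0],[[0,0,0],[0,0,-0.04],0],[[0,0,0],[0,0,-0.06],0],[[0,0,0],[0,0,-0.08],0],[[0,0,0],[0,0,-0.08],0]]'
python3 - <<'E'
from h import *
b=ctrl.snapshot("scene")[195:285,225:325]
cv2.imwrite("pics/c8.png",cv2.resize(b,None,fx=6,fy=6,interpolation=2))
print(ctrl.read_state()["position"])
E
```

```text
time: 10.08
position: [472.5, -147.0, 42.4]
eef_rot: [-0.29, 3.127, -0.001]
contact_force: [-3.0, 0.6, 15.2]
grip_width: 13.7
time: 11.08
position: [473.8, -147.4, 124.5]
eef_rot: [-0.29, 3.123, -0.003]
contact_force: [1.0, -0.6, 0.6]
grip_width: 85.4
[ 473.0415 -147.1301  122.8355]
```

View pics/c8.png

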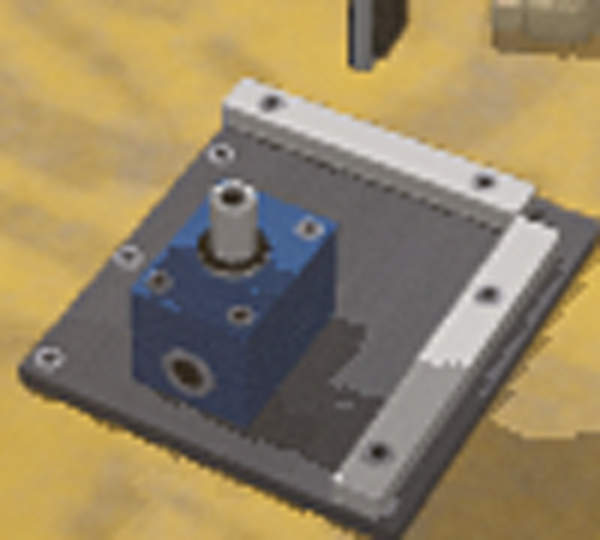

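The nozzle is seated with its collar down on the block (crop (234,250)). Next I'll grip the block with the jaws square to the jig (jaw yaw ≈1.647), above the fences.

```bash
python3 -c "
from h import *
tgt([472.5,-147.3,7],1.647)"
```

```text
yaw 1.7559840493057508 turn [-0.0016  0.0034  0.109 ] shift [0.0009 0.0001 0.1158]
```

```bash
python3 -m handwheel '[[[0,0,0.05],[0,0,0.02],0],[[0,0,0.109],[0,0,0.045],0],[[0,0,0.109],[0,0,0.07],0],[[0,0,0.109],[0,0,0.09],0],[[0,0,0.109],[0,0,0.105],0],[[0,0,0.109],[0,0,0.111],0],[[0,0,0.109],[0,0,0.1145],0],[[0,0,0.109],[0,0,0.1145],0],[[0,0,0.109],[0,0,0.1145],0.2],[[0,0,0.109],[0,0,0.1145],0.35],[[0,0,0.109],[0,0,0.1145],0.45],[[0,0,0.109],[0,0,0.1145],0.6]]' 30
python3 -m handwheel '[[[0,0,0],[0,0,0],0.8],[[0,0,0],[0,0,0],1],[[0,0,0],[0,0,0],1],[[0,0,0],[0,0,0],1],[[0,0,0],[0,0,0],1],[[0,0,0],[0,0,0],1]]' 60
python3 -m handwheel '[[[0,0,0],[0,0,0],1],[[0,0,0],[0,0,0],1],[[0,0,0],[0,0,0],1]]' 60
```

```text
time: 12.13
position: [472.3, -146.9, 7.5]
eef_rot: [-0.12, 3.138, -0.001]
contact_force: [-1.0, 0.4, 3.5]
grip_width: 45.4
time: 12.63
position: [472.4, -147.0, 7.6]
eef_rot: [-0.12, 3.138, -0.001]
contact_force: [-0.2, 0.0, 7.2]
grip_width: 44.9
time: 12.88
position: [472.4, -146.9, 7.6]
eef_rot: [-0.12, 3.138, -0.001]
contact_force: [-0.2, 0.4, 7.0]
grip_width: 44.9
```

```bash
python3 -m handwheel '[[[0,0,0],[-0.004,-0.002,0],1],[[0,0,0],[-0.01,-0.005,0],1],[[0,0,0],[-0.017,-0.009,0],1],[[0,0,0],[-0.024,-0.013,0],1],[[0,0,0],[-0.031,-0.017,0],1],[[0,0,0],[-0.038,-0.021,0],1],[[0,0,0],[-0.045,-0.025,0],1],[[0,0,0],[-0.051,-0.029,0],1],[[0,0,0],[-0.056,-0.032,0],1],[[0,0,0],[-0.059,-0.034,0],1],[[0,0,0],[-0.06,-0.034,0],1],[[0,0,0],[-0.06,-0.034,0],1]]' 80
python3 -m handwheel '[[[0,0,0],[-0.001,0,0],1],[[0,0,0],[-0.002,0,0],1],[[0,0,0],[-0.003,0,0],1],[[0,0,0],[-0.004,0,0],1],[[0,0,0],[-0.004,0,0],1]]'
```

```text
time: 13.88
position: [535.3, -176.6, 7.7]
eef_rot: [-0.12, 3.137, -0.002]
contact_force: [0.5, -1.2, 4.6]
grip_width: 44.6
time: 14.3
position: [538.8, -176.0, 7.7]
eef_rot: [-0.12, 3.138, -0.001]
contact_force: [-1.3, 1.0, 6.3]
grip_width: 45.0
```

```bash
for i in 1 2; do python3 -m handwheel '[[[0,0,0],[-0.0007,0,0],1],[[0,0,0],[-0.0014,0,0],1],[[0,0,0],[-0.002,0,0],1],[[0,0,0],[-0.002,0,0],1]]'; done
```

```text
time: 14.63
position: [540.7, -175.9, 7.7]
eef_rot: [-0.12, 3.138, -0.001]
contact_force: [-1.9, 0.5, 5.7]
grip_width: 44.8
time: 14.97
position: [540.7, -175.7, 7.7]
eef_rot: [0.12, -3.137, 0.0]
contact_force: [-8.6, -2.5, 12.8]
grip_width: 44.9
```

```bash
for i in 1 2; do python3 -m handwheel '[[[0,0,0],[0,-0.0007,0],1],[[0,0,0],[0,-0.0014,0],1],[[0,0,0],[0,-0.002,0],1],[[0,0,0],[0,-0.002,0],1]]'; done
```

```text
time: 15.3
position: [540.8, -177.0, 7.7]
eef_rot: [0.119, -3.137, -0.001]
contact_force: [-7.9, 3.3, 14.1]
grip_width: 44.8
time: 15.63
position: [540.9, -178.9, 7.7]
eef_rot: [0.119, -3.137, -0.002]
contact_force: [-8.5, 3.5, 15.9]
grip_width: 44.2
```

```bash
for i in 1 2 3; do python3 -m handwheel '[[[0,0,0],[0,-0.0005,0],1],[[0,0,0],[0,-0.001,0],1],[[0,0,0],[0,-0.0015,0],1],[[0,0,0],[0,-0.0015,0],1]]'; done
```

```text
time: 15.97
position: [541.0, -180.4, 7.7]
eef_rot: [0.119, -3.137, -0.002]
contact_force: [-8.2, 3.1, 15.3]
grip_width: 44.3
time: 16.3
position: [541.1, -181.9, 7.7]
eef_rot: [0.119, -3.137, -0.002]
contact_force: [-8.5, 3.3, 15.3]
grip_width: 44.6
time: 16.63
position: [541.2, -182.5, 7.7]
eef_rot: [0.118, -3.137, -0.004]
contact_force: [-8.4, 9.5, 16.3]
grip_width: 45.0
```

```bash
python3 -m handwheel '[[[0,0,0],[-0.0007,-0.0007,0],1],[[0,0,0],[-0.0014,-0.0014,0],1],[[0,0,0],[-0.002,-0.002,0],1],[[0,0,0],[-0.002,-0.002,0],1],[[0,0,0],[-0.002,-0.002,0],1],[[0,0,0],[-0.002,-0.002,0],1]]' 100
python3 -m handwheel '[[[0,0,0],[0,0,0],1],[[0,0,0],[0,0,0],1],[[0,0,0],[0,0,0],1],[[0,0,0],[0,0,0],1]]'
python3 - <<'E'
from h import *
b=ctrl.snapshot("scene")[180:280,220:340]; a=ctrl.snapshot("top")[195:285,275:365]
cv2.imwrite("pics/c9.png",np.hstack([cv2.resize(b,(480,400),interpolation=2),cv2.resize(a,(320,320),interpolation=2,).copy() if 0 else cv2.resize(a,(320,400),interpolation=2)]))
s=ctrl.read_state();print(s["position"],s["eef_rot"],s["contact_force"],s["ft_torque"]); tgt(s["position"])
E
```

```text
time: 17.13
position: [541.1, -182.6, 7.8]
eef_rot: [0.117, -3.133, -0.008]
contact_force: [-14.8, 16.1, 27.6]
grip_width: 44.4
time: 17.47
position: [541.1, -182.6, 7.8]
eef_rot: [0.117, -3.133, -0.008]
contact_force: [-15.0, 16.8, 28.0]
grip_width: 44.2
[ 541.1697 -182.6278    7.8422] [ 0.1167 -3.1329 -0.008 ] [-14.3137  16.4667  27.5544] [ 2.6452  2.1317 -0.4652]
yaw 1.6452457833377907 turn [ 0.0053 -0.0063  0.    ] shift [0. 0. 0.]
```

View pics/c9.png

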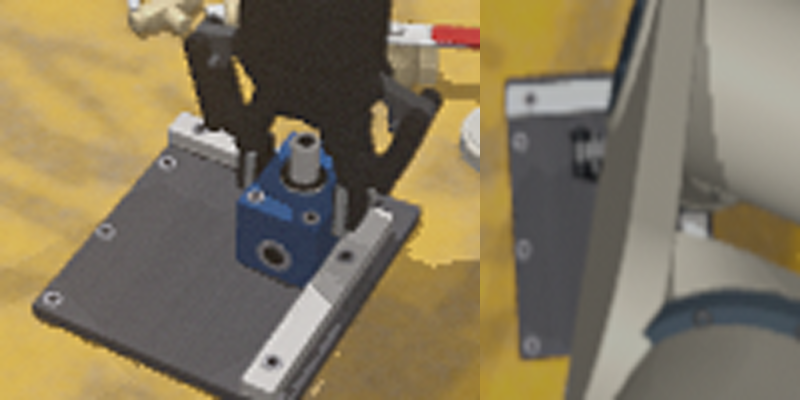

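The block sits against the right fence (crop (305,285)) with the nozzle still home in it, and both motions stop firmly at the predicted corner position. The push is about 14 N in x and 16 N in y, so I'm handing it in while still gripping.

```bash
python3 -c "
from h import *
s=ctrl.read_state();print(s['time'],s['position'],s['contact_force'],s['grip_width'])
print(ctrl.close_job())"
```

```text
17.5667 [ 541.1697 -182.6278    7.8422] [-14.3137  16.4667  27.5544] 44.37350340038192
the job is handed in; nothing more can be done
None
```

The silver nozzle is home in the blue block, collar down. The block is pressed into the jig corner, and I handed the job in at 17.6 s with the gripper still holding it. The job reported no verdict, so the checks below are my own.

**How it went:** The first grasp closed on air just above the nozzle, because the real fingertips are about 19 mm higher than the reported TCP. I corrected for that and gripped the nozzle on the second try. I then inserted it and pressed the collar down with about 15 N. Finally I gripped the block square to the jig and pushed it against both fences.

**Last checks:**
- **Push on the fences:** the wrist showed about 14 N towards the far fence and 16 N towards the right fence, with the arm still.
- **Position:** the TCP stopped at (541.2, −182.6) mm. The camera fits had predicted (541.5, −183.2), and the two cameras differ from each other by about 4 mm.
- **Tilt:** the gripper had tilted about 0.5 degrees.
- **Picture:** it shows the block against the right fence with the nozzle seated.

**Not confirmed or off:**
- The far-fence contact is hidden behind the gripper, so I inferred it from the force and the hard stop.
- The upward force on the tool rose to about 28 N while pressing. I put this down to the block being pushed down onto the plate, but did not check it further.
- The gripper read about 1–2 mm narrower than the parts it held (44.4 mm on the 46 mm block, 13.7 mm on the 16 mm nozzle).

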